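# Press the sprung carrier plate home under its catches

## Robot

A 7-joint arm with a two-finger parallel gripper is mounted at the origin on a cart in front of the work surface, level with it; the furniture and walls round the work are solid. World frame = base frame: x ahead of the robot, y to its left, z up, the work surface at z = 0. Lengths are in m, angles in rad, forces in N, time in s.
With the tool pointing down it reaches from about 0.4 to 0.9 m from the base axis. Payload 5.6 kg.
Tool frame: the origin (TCP) lies on the mounting face of the last link; the fingertips stand 190 mm ahead of it and the grasp point (between the pads) lies 171 mm ahead of it (r.tip_extent is the distance from the TCP to the fingertips, in m); z points along the fingers, y is the direction in which the jaws open and shut (so a half turn about z gives the same grasp; the last joint's range is limited). The gripper opens to 92 mm and grips with 3 to 60 N. Pads are 20 mm wide; open, the fingers measure 128 mm over their backs; the gripper's body (75 mm by 189 mm) begins 69 mm behind the grasp point.
Start: joints at [-1.196, 0.468, -0.012, 1.603, 0.006, 1.071, -0.056], TCP at [0.264, 0.594, 0.405] pointing down, gripper open.
Joint ranges: [-2.53, 2.53], [-0.31, 2.02], [-1.57, 1.55], [0.28, 2.44], [-1.29, 4.43], [0.15, 1.84], [-2.92, 2.92]. Speed limits (rad/s): [2.57, 2.57, 3.14, 3.14, 3.14, 3.14, 3.14].

## Interface

Orientations are given as a rotation vector (axis times angle).
In Python, from plant import r gives the robot as it stands.
- The arm moves only by the tool step_arm, never from a script. Its argument "moves" is a list that holds one entry, the list of rows, each a list of 4 numbers: the shift along the tool's x, y, z in mm, then the turn about the tool's z in rad. A call has 1 to 20 rows; each row shifts and turns the pose as measured when the row begins, along the tool's axes as they then stand; what a row does not reach is not made up. A row lasts 1/10 s, in which the tool goes at most 50 mm and 8.59 degrees, less where a joint would pass 70% of its speed; a pose out of reach is approached as far as the arm can. A call with a gripper value outside its range is refused whole. "gripper" is the opening, from 0 (shut) to 1 (fully open), set as the call begins (left out, the last holds). The fingers move at their own pace and stop on an object; "squeeze" is the grip in N (left out, the last holds). Time passes only in rows, so rows that do not move let the fingers close. It gives the time, the measured TCP pose, the force and the opening at its end, in the units of the state.
- r.get_state(): the state, without advancing time (a new reading comes with each control period).
- r.snapshot(name): name is "side" or "top" or "wrist"; returns the picture (400x640x3 uint8, red, green, blue); there is no depth.
- r.camera_params(name): a dict with "camera_matrix" (3x3 intrinsics, pixels), "eye" and "rotation" of the camera in the world. Camera axes: x right, y up, looking along -z (the intrinsics and any distortion apply to the point x, -y, -z); pixel columns grow to the right and rows downward; lengths in m; the calibration is good to about 2 mm. A picture is of the moment at which its call begins: read the wrist's pose just before it. camera_params takes no time and is no camera call; for the wrist camera it gives the pose at the moment of the call.
- r.sign_off(): hands the job in, once; it reports no verdict.
The state is a dict: "time": time; "joints": joint angles; "dq": joint speeds; "joint_torque": joint torques, N m; "tcp_pos": TCP position; "orientation": TCP orientation; "force": force on the tool from outside, world axes, zero at the start; "wrist_torque": the same for the moment, N m; "grip_width": finger opening in m.
Only numpy, scipy, OpenCV 4.12 (cv2) and the standard library are available. Lean on these libraries where they do the work, as an engineer would, in place of code of your own. Each camera call takes 0.05 s, during which the arm holds its last target.

## Task

Take the tamper from its parking dish, set its flat foot squarely on the sprung plate in the nest and press straight down until the plate bottoms out level; keep it pressed home for a second with 10 to 30 N, never more, so that both red side catches snap over the plate. Then lift the tamper off and stand it upright in its dish again, leaving the plate latched and level. Do not push the plate with the gripper, and leave the other things on the bench where they are.

Things in the scene. Friction and masses are not known exactly. Their poses are not given: they have to be found in the camera images.
- tamper: Hand tamper, about 220 g, standing upright: round flat steel foot 36 mm in diameter and 8 mm thick, slim stem, a 30 mm round collar at 32 to 36 mm, then an orange square handle 24 x 24 mm from 36 to 78 mm above the foot's face. Origin: centre of the flat underside of the foot. z runs up the handle; x and y are square to the handle's flat sides.
- tamper_grip (a point): Point to hold the tamper: on its axis in the middle of the orange handle, 58 mm above the foot's underside.
- dish: Round grey parking dish, fixed, 62 mm in diameter, 14 mm high, with a recess 42 mm across whose floor is 8 mm up (6 mm deep); the tamper's foot stands in it. Origin: centre of its underside. It may be on either side of the nest.
- dish_floor (a point): Centre of the recess floor of the dish.
- nest: Latching press nest, fixed: steel base 120 x 84 mm, 10 mm thick; on it a square aluminium frame, outside 70 x 69 mm, inside 55 x 55 mm, rim 38 mm above the base's underside. Origin: centre of the underside. z up. x runs along the line of the two red catches, which reach in through the +x and -x walls (highest at 33 mm; their housings reach 34 mm).
- plate: Loose steel plate 52 x 52 x 6 mm, 100 g, with a blue ring, in the nest's frame (1.5 mm play each side) on four spring pins. Origin: centre of its underside; z up. The origin stands 30 mm above the nest's origin when up, 15 mm when latched and 10.5 to 13 mm when bottomed on the stop, which is set differently each time and cannot be seen: it must be felt.
- plate_top (a point): Centre of the plate's top face (6 mm above its origin), where the foot goes. Push needed: about 2 N to start, rising by 0.3 N per mm to about 7 N at the bottom; riding past the catches adds up to about 4 N between 2 and 13 mm of travel. On the stop the push rises steeply.
- catch_a (a joint): Red spring catch in the nest's +x wall: slide, 0 m = sprung fully in, grows up to 0.006 m as the plate pushes it outwards. At 0 its lip, 20 mm wide, overhangs the plate's edge by 4 mm, lip underside 21 mm above the nest's underside, and it has a steep sloping upper face.
- catch_b (a joint): The same catch in the nest's -x wall.
- loupe: Black stand magnifier, 37 mm in diameter, 40 mm high, loose; a bystander. Origin: centre of its underside.
- vacuum_pen: White vacuum pick-up pen 143 mm long lying on the bench, loose; a bystander.
- esd_brush: Black flat brush 121 mm long lying on the bench, loose; a bystander.
Things that resemble listed ones, but are neither listed nor needed, are in the scene too. Of the things shaped like the tamper, the steel one is meant.

How it is judged:
By the outcome, as a careful person would: the job done as asked, in the order asked, and still so for the second after the job is handed in, with the robot touching nothing.
It also fails if it takes over 59 s, if anything falls off the work surface, if the arm or the gripper's body presses on something with over 40 N, if the wrist force passes 120 N, or if a joint passes its speed limit or range.

## Working session

There is one attempt and no reset: what is moved stays moved. The work goes in short steps, Python scripts to look and compute and a tool call to move; the robot and the scene stay as the last step left them, time stands still between calls to the robot, and variables do not carry over. Pictures are saved under pics/ and viewed, and the job is handed in when it is done.

Besides the shell and the picture viewer there is one more tool, called after "Call:" as name([rows], argument=value, ...), one row to a line, values as JSON. step_arm: Moves the arm, as the interface text tells. Its arguments: {"type":"object","properties":{"moves":{"type":"array","items":{"type":"array","items":{"type":"array","items":{"type":"number"}}}},"gripper":{"type":"number"},"squeeze":{"type":"number"}},"required":["moves"]}

```bash
ls; mkdir -p pics; python3 - <<'E'
from plant import r
import cv2
print(r.get_state())
for n in("side","top","wrist"):
    p=r.camera_params(n); print(n,p)
    cv2.imwrite(f"pics/{n}0.png",r.snapshot(n)[:,:,::-1])
E
```

```text
pics
{'time': 0.0, 'joints': array([-1.19597289,  0.46840366, -0.01164737,  1.60362575,  0.00599269,
        1.07138353, -0.05629097]), 'dq': array([-0.00118098,  0.00123869, -0.00093632, -0.00054429,  0.00095436,
        0.00015079, -0.00062693]), 'joint_torque': array([ 7.37987339e-04, -5.20570779e+01, -1.26458227e-02, -2.43747157e+01,
       -5.67666418e-02,  1.72286911e-02,  1.54453428e-04]), 'tcp_pos': array([0.26367162, 0.59384789, 0.40372199]), 'orientation': array([-6.51523464e-01, -3.07301026e+00,  2.77100851e-03]), 'force': array([-0.11117018,  0.02006869,  0.04433444]), 'wrist_torque': array([-0.01550675,  0.02523398,  0.0090067 ]), 'grip_width': 0.09195333342703972}
side {'camera_matrix': array([[396.88771479,   0.        , 317.95114767],
       [  0.        , 396.88771479, 202.87313921],
       [  0.        ,   0.        ,   1.        ]]), 'eye': array([ 0.49726188, -0.46599014,  0.43433216]), 'rotation': array([ 1.13572678, -0.02397537, -0.02061904])}
top {'camera_matrix': array([[368.15865635,   0.        , 319.38553857],
       [  0.        , 368.15865635, 200.12515675],
       [  0.        ,   0.        ,   1.        ]]), 'eye': array([0.45833429, 0.30816208, 0.92788746]), 'rotation': array([ 0.0633473 , -0.03314581, -1.56790211])}
wrist {'camera_matrix': array([[354.052579  ,   0.        , 319.66991279],
       [  0.        , 354.052579  , 204.73808103],
       [  0.        ,   0.        ,   1.        ]]), 'eye': array([0.20309823, 0.61990633, 0.38432195]), 'rotation': array([-0.21296972, -0.13575296,  1.14715618])}
```

View pics/side0.png

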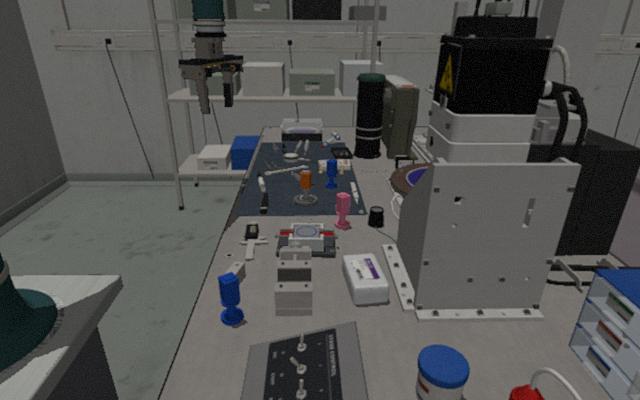

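View pics/top0.png

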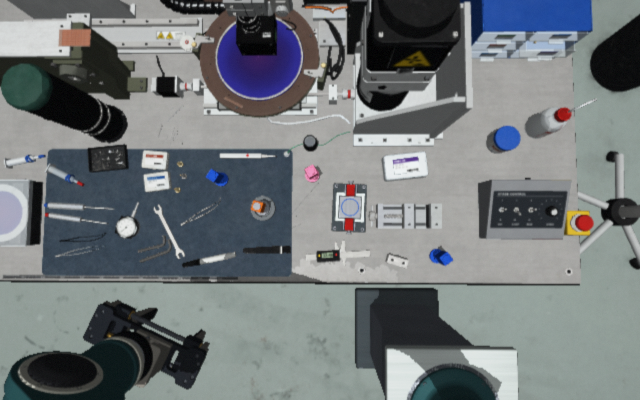

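View pics/wrist0.png

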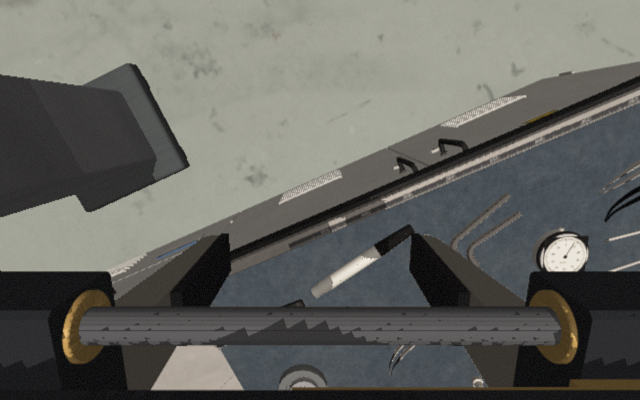

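```bash
cat > h.py <<'E'
import numpy as np, cv2
from scipy.spatial.transform import Rotation as R
def P(p):
    K=p["camera_matrix"]; Rm=R.from_rotvec(p["rotation"]).as_matrix(); return K,Rm,p["eye"]
def ray(p,u,v,z):
    K,Rm,e=P(p); d=Rm@np.array([(u-K[0,2])/K[0,0],-(v-K[1,2])/K[1,1],-1]); return e+d*(z-e[2])/d[2]
def proj(p,X):
    K,Rm,e=P(p); c=(np.atleast_2d(X)-e)@Rm; return np.c_[K[0,0]*c[:,0]/-c[:,2]+K[0,2], -K[1,1]*c[:,1]/-c[:,2]+K[1,2]]
E
python3 - <<'E'
import cv2
a=cv2.imread('pics/top0.png'); 
c=a[165:255,230:410]; cv2.imwrite('pics/top0c.png',cv2.resize(c,None,fx=4.4,fy=4.4,interpolation=cv2.INTER_CUBIC))
a=cv2.imread('pics/side0.png')
c=a[155:265,230:390]; cv2.imwrite('pics/side0c.png',cv2.resize(c,None,fx=5,fy=5,interpolation=cv2.INTER_CUBIC))
E
```

```text
(no output)
```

View pics/top0c.png

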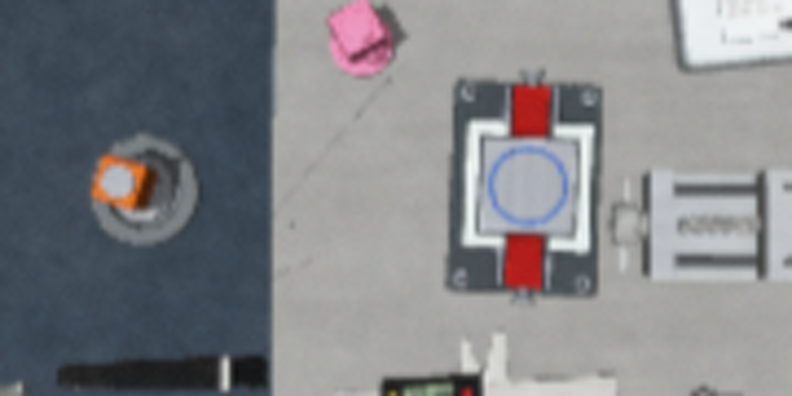

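View pics/side0c.png

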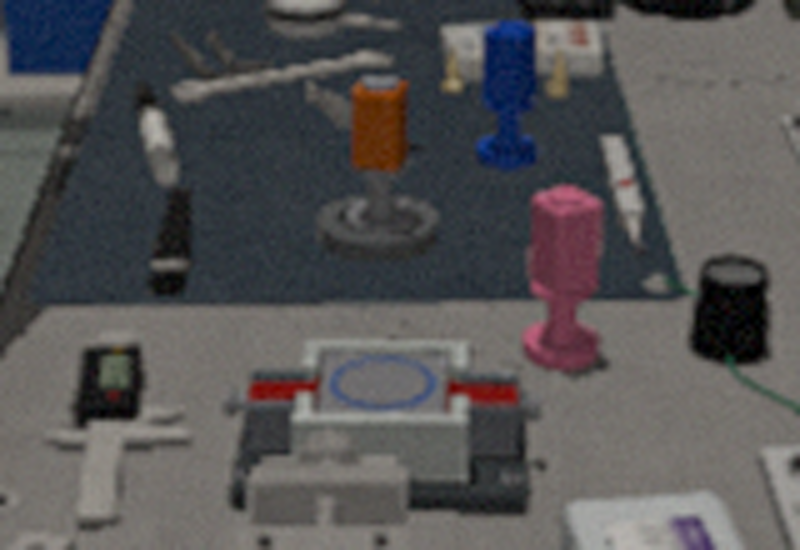

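```bash
python3 - <<'E'
from plant import r
from h import *
p=r.camera_params("top"); s=r.camera_params("side")
f=lambda U,V:((U+.5)/4.4-.5+230,(V+.5)/4.4-.5+165)
g=lambda U,V:((U+.5)/5-.5+230,(V+.5)/5-.5+155)
print("dish",ray(p,*f(145,190),.014), "side",ray(s,*g(379,223),.014))
print("handle top",ray(p,*f(119,181),.086),"side",ray(s,*g(380,83),.086))
for c in[(458,80),(606,86),(598,296),(446,291)]: print("base",ray(p,*f(*c),.01))
for c in[(468,120),(602,125),(592,250),(461,245)]: print("rim",ray(p,*f(*c),.038))
print("ring",ray(p,*f(528,186),.036),ray(s,*g(383,383),.036))
E
```

```text
dish [0.4951602  0.46736832 0.014     ] side [0.49530018 0.46112168 0.014     ]
handle top [0.49693097 0.4684987  0.086     ] side [0.49613984 0.47274813 0.086     ]
base [0.55832937 0.29017376 0.01      ]
base [0.55497329 0.20616924 0.01      ]
base [0.43610063 0.2112718  0.01      ]
base [0.43862601 0.29688454 0.01      ]
rim [0.53314684 0.28520673 0.038     ]
rim [0.53048332 0.21158428 0.038     ]
rim [0.46185685 0.21738356 0.038     ]
rim [0.46439115 0.28903297 0.038     ]
ring [0.49692276 0.25215885 0.036     ] [0.49705221 0.25263288 0.036     ]
```

```bash
cat >> h.py <<'E'
def tool(s): return np.array(s["tcp_pos"]),R.from_rotvec(s["orientation"]).as_matrix()
def rep(s):
    t,M=tool(s); print("t %.2f"%s["time"],"tcp",t.round(4),"ang y %.2f"%np.degrees(np.arctan2(M[1,1],M[0,1])),"tilt z",M[:,2].round(4),"F",s["force"].round(2),"T",s["wrist_torque"].round(3),"w",s["grip_width"])
E
python3 - <<'E'
from plant import r
from h import *
s=r.get_state(); rep(s); t,M=tool(s); p=r.camera_params("wrist"); K,C,e=P(p)
print("eye in tool",M.T@(e-t),"axes\n",(M.T@C).round(3))
target=np.array([.4965,.4685])
# where does tamper appear for TCP heights, standing at target offset
a=np.radians(84); 
y=np.array([np.cos(a),np.sin(a),0]); z=np.array([0,0,-1.]); x=np.cross(y,z); M2=np.c_[x,y,z]
for h in(.3,.4):
  for dx in (0,-.05,-.1,.05):
    t2=np.r_[target,h]+x*dx
    q={"camera_matrix":K,"eye":t2+M2@(M.T@(e-t)),"rotation":R.from_matrix(M2@(M.T@C)).as_rotvec()}
    print(h,dx,t2,proj(q,[[*target,.086],[*target,.014]]).round(0).tolist())
E
```

```text
t 0.15 tcp [0.2637 0.5939 0.404 ] ang y 66.06 tilt z [-4.0e-04 -1.2e-03 -1.0e+00] F [ 0.19  0.73 -0.86] T [0.022 0.038 0.011] w 0.09207982330679083
eye in tool [ 0.06593493 -0.00077072  0.01950945] axes
 [[-0.     0.972  0.236]
 [ 1.     0.     0.001]
 [ 0.001  0.236 -0.972]]
0.3 0 [0.4965 0.4685 0.3   ] [[321.0, 236.0], [321.0, 206.0]]
0.3 -0.05 [0.54622609 0.46327358 0.3       ] [[321.0, 149.0], [321.0, 141.0]]
0.3 -0.1 [0.59595219 0.45804715 0.3       ] [[321.0, 50.0], [321.0, 69.0]]
0.3 0.05 [0.44677391 0.47372642 0.3       ] [[321.0, 314.0], [321.0, 266.0]]
0.4 0 [0.4965 0.4685 0.4   ] [[321.0, 198.0], [321.0, 183.0]]
0.4 -0.05 [0.54622609 0.46327358 0.4       ] [[321.0, 139.0], [321.0, 135.0]]
0.4 -0.1 [0.59595219 0.45804715 0.4       ] [[321.0, 74.0], [321.0, 83.0]]
0.4 0.05 [0.44677391 0.47372642 0.4       ] [[321.0, 253.0], [321.0, 229.0]]
```

Call:
step_arm([
  [[-44,-3.5,0,0],[-44,-3.5,0,0],[-44,-3.5,0,0],[-44,-3.5,0,0],[-44,-3.5,0,0],[-44,-3.5,0,0],[0,0,0,-0.14],[0,0,0,-0.14],[0,0,0,-0.04],[0,0,0,0]],
], gripper=1)

```text
time: 1.15
tcp_pos: [0.505, 0.4624, 0.3982]
orientation: [-0.13, -3.134, 0.012]
force: [0.4, -0.9, -0.5]
grip_width: 0.0919
```

```bash
python3 - <<'E'
from plant import r
from h import *
s=r.get_state(); rep(s); p=r.camera_params("wrist")
np.save("w1.npy",p,allow_pickle=True)
im=r.snapshot("wrist")[:,:,::-1]; cv2.imwrite("pics/w1.png",im)
print(proj(p,[[.4965,.4685,.086],[.4965,.4685,.014]]))
cv2.imwrite("pics/w1c.png",cv2.resize(im[120:280,220:420],None,fx=4,fy=4,interpolation=cv2.INTER_CUBIC))
E
```

```text
t 1.15 tcp [0.505  0.4624 0.3982] ang y 85.25 tilt z [-0.0053 -0.0074 -1.    ] F [ 0.37 -0.9  -0.49] T [ 0.074 -0.003  0.04 ] w 0.09188841417415815
[[330.04687245 190.35195079]
 [328.65579994 177.04561958]]
```

View pics/w1c.png

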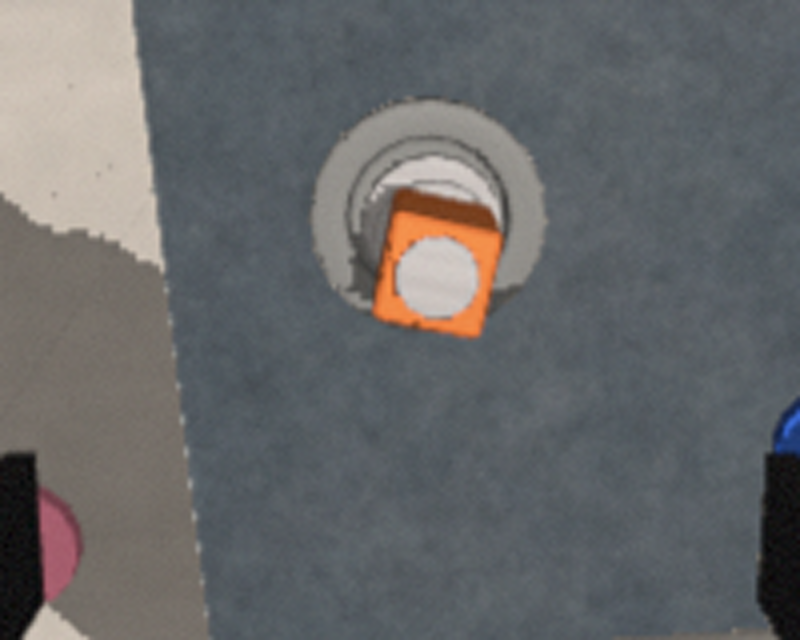

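View pics/w1.png

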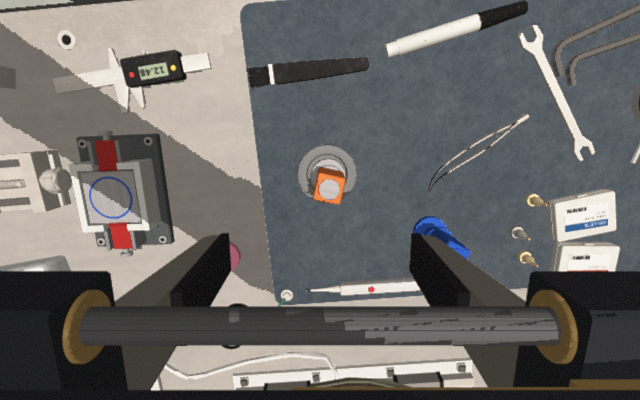

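```bash
python3 - <<'E'
from plant import r
from h import *
rep(r.get_state())
p=np.load("w1.npy",allow_pickle=True).item()
f=lambda U,V:((U+.5)/4-.5+220,(V+.5)/4-.5+120)
print("top centre",ray(p,*f(437,277),.086))
q=[ray(p,*f(*c),.086) for c in[(396,209),(500,232),(479,339),(375,316)]]
print(np.array(q).round(4),np.mean(q,0)); 
for i in range(4):
    d=q[(i+1)%4]-q[i]; print(np.linalg.norm(d),np.degrees(np.arctan2(d[1],d[0])))
print("dish",ray(p,*f(429.5,208),.014),[np.linalg.norm(ray(p,*f(312,205),.014)-ray(p,*f(547,212),.014))])
# nest in the wrist image: base corners z=.01, ring z .036
for c,z in[((79,137),.01),((157,134),.01),((172,243),.01),((110,197),.036),((106,155),.034)]: print(ray(p,*c,z))
E
```

```text
t 1.20 tcp [0.505  0.4623 0.3982] ang y 85.19 tilt z [-0.0051 -0.0077 -1.    ] F [ 0.36  0.36 -0.1 ] T [0.034 0.003 0.023] w 0.09170179619524013
top centre [0.4951576  0.46761375 0.086     ]
[[0.4801 0.4602 0.086 ]
 [0.4867 0.4815 0.086 ]
 [0.5093 0.4755 0.086 ]
 [0.5025 0.4539 0.086 ]] [0.49463227 0.46775754 0.086     ]
0.022236786328907486 72.75614988147916
0.023328805221598012 -14.85662531225028
0.022641642093275637 -107.43390898995848
0.023240370647262008 164.15409767766658
dish [0.4907055 0.4672277 0.014    ] [np.float64(0.06093443535673399)]
[0.43455881 0.21533812 0.01      ]
[0.43824527 0.29633494 0.01      ]
[0.55624876 0.29050524 0.01      ]
[0.4952086  0.24985152 0.036     ]
[0.45398278 0.25391503 0.034     ]
```

Call:
step_arm([
  [[0,0,0,0.07],[0,0,0,0.07],[0,0,0,0.06],[5,3,10,0],[5,2.6,15,0],[0,0,20,0],[0,0,20,0],[0,0,15,0],[0,0,8,0],[0,0,0,0]],
])

```text
time: 2.2
tcp_pos: [0.4908, 0.4733, 0.3001]
orientation: [-0.447, -3.101, 0.019]
force: [0.4, 0.3, -0.8]
grip_width: 0.0922
```

```bash
python3 - <<'E'
from plant import r
from h import *
s=r.get_state(); rep(s); p=r.camera_params("wrist")
np.save("w2.npy",p,allow_pickle=True)
im=r.snapshot("wrist")[:,:,::-1]; cv2.imwrite("pics/w2.png",im)
t,M=tool(s); print("grasp axis at z .086/.066",t+M[:,2]*(t[2]-.086),t+M[:,2]*(t[2]-.066))
cv2.imwrite("pics/w2c.png",cv2.resize(im[130:310,220:420],None,fx=3.3,fy=3.3,interpolation=cv2.INTER_CUBIC))
E
```

```text
t 2.20 tcp [0.4908 0.4733 0.3001] ang y 73.59 tilt z [-0.0104 -0.0106 -0.9999] F [ 0.4   0.3  -0.78] T [ 0.038 -0.021  0.014] w 0.09224015514863934
grasp axis at z .086/.066 [0.48855559 0.47104663 0.08602352] [0.48834738 0.4708356  0.06602571]
```

View pics/w2c.png

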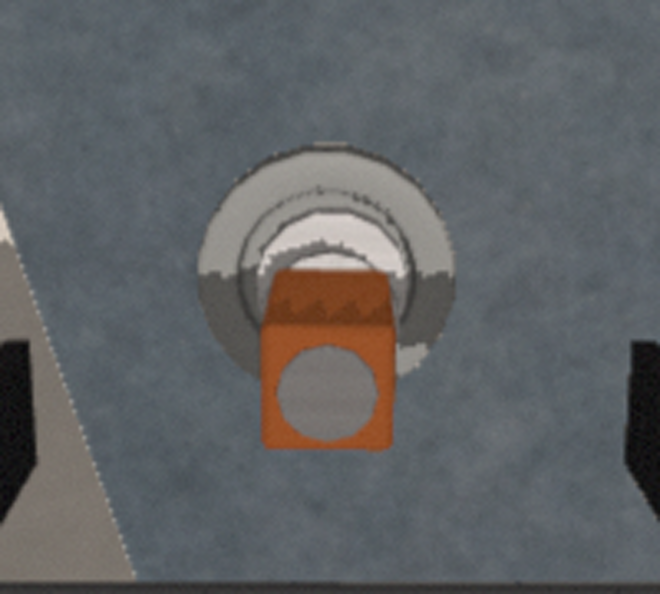

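Call:
step_arm([
  [[0,0,0,0],[0,0,0,0],[0,0,0,0],[0,0,0,0],[0,0,0,0]],
])

```text
time: 2.75
tcp_pos: [0.492, 0.4741, 0.3044]
orientation: [-0.448, -3.105, 0.01]
force: [-0.1, -0.3, 0.1]
grip_width: 0.092
```

```bash
python3 - <<'E'
from plant import r
from h import *
s=r.get_state(); rep(s); print(s["dq"])
p=np.load("w2.npy",allow_pickle=True).item()
f=lambda U,V:((U+.5)/3.3-.5+220,(V+.5)/3.3-.5+130)
print("top centre",ray(p,*f(327,393),.086))
q=[ray(p,*f(*c),.086) for c in[(262,324),(393,325),(392,450),(263,448)]]
print(np.array(q).round(4),np.mean(q,0)); 
for i in range(4):
    d=q[(i+1)%4]-q[i]; print(np.linalg.norm(d),np.degrees(np.arctan2(d[1],d[0])))
print("dish",ray(p,*f(326.5,270),.014))
E
```

```text
t 2.75 tcp [0.492  0.4741 0.3044] ang y 73.57 tilt z [-0.0055 -0.0054 -1.    ] F [-0.13 -0.33  0.05] T [0.031 0.05  0.009] w 0.09198820692560705
[-0.00018356 -0.00586017  0.00196019 -0.0021872   0.00154954 -0.00171068
  0.00125535]
top centre [0.4955097  0.46749819 0.086     ]
[[0.4802 0.4602 0.086 ]
 [0.4867 0.4821 0.086 ]
 [0.5091 0.4756 0.086 ]
 [0.5023 0.4535 0.086 ]] [0.49455661 0.46786411 0.086     ]
0.022823447143995708 73.35651384711936
0.02330843254679966 -16.156899125338704
0.02306490203574212 -107.04535277533851
0.023145858354488538 163.25021417055774
dish [0.49131813 0.46739955 0.014     ]
```

Call:
step_arm([
  [[-3,-1.8,3,0],[-3,-1.8,6,0],[0,0,6,0],[0,0,4,0],[0,0,0,0],[0,0,0,0],[0,0,0,0],[0,0,0,0],[0,0,0,0]],
])

```text
time: 3.65
tcp_pos: [0.4972, 0.4682, 0.2835]
orientation: [-0.449, -3.104, 0.01]
force: [-0.2, -0.1, -0.1]
grip_width: 0.0914
```

```bash
cat > st.py <<'E'
from plant import r
from h import *
import sys
s=r.get_state(); rep(s)
t,M=tool(s); g=t+.171*M[:,2]; print("grasp pt",g.round(4))
if len(sys.argv)>3:
    d=np.array([float(a) for a in sys.argv[1:4]])-g; print("need tool mm",(M.T@d*1000).round(2))
E
python3 st.py .4953 .4677 .066
```

```text
t 3.65 tcp [0.4972 0.4682 0.2835] ang y 73.55 tilt z [-0.0057 -0.0057 -1.    ] F [-0.23 -0.1  -0.08] T [-0.021 -0.018  0.013] w 0.09139896341260331
grasp pt [0.4962 0.4672 0.1125]
need tool mm [ 0.81  0.57 46.51]
```

Call:
step_arm([
  [[0.7,0.5,4,0],[0,0,8,0],[0,0,8,0],[0,0,8,0],[0,0,8,0],[0,0,5,0],[0,0,2,0],[0,0,0,0],[0,0,0,0],[0,0,0,0],[0,0,0,0],[0,0,0,0]],
])

```text
time: 4.85
tcp_pos: [0.4963, 0.4688, 0.2366]
orientation: [-0.449, -3.105, 0.01]
force: [-0.3, 0.6, -1.1]
grip_width: 0.0923
```

```bash
python3 st.py .4953 .4677 .066
```

```text
t 4.85 tcp [0.4963 0.4688 0.2366] ang y 73.56 tilt z [-0.0056 -0.0056 -1.    ] F [-0.31  0.65 -1.11] T [ 0.01  -0.004 -0.01 ] w 0.09230890122043468
grasp pt [0.4953 0.4678 0.0656]
need tool mm [-0.03 -0.13 -0.38]
```

Call:
step_arm([
  [[0,0,0,0],[0,0,0,0],[0,0,0,0],[0,0,0,0],[0,0,0,0],[0,0,0,0],[0,0,0,0],[0,0,0,0],[0,0,0,0],[0,0,0,0]],
], gripper=0, squeeze=50)

```text
time: 5.85
tcp_pos: [0.4964, 0.4689, 0.2372]
orientation: [-0.449, -3.105, 0.009]
force: [-0.2, -0.3, 1.0]
grip_width: 0.0235
```

```bash
python3 st.py .4953 .4677 .066
```

```text
t 5.85 tcp [0.4964 0.4689 0.2372] ang y 73.56 tilt z [-0.0049 -0.0048 -1.    ] F [-0.24 -0.35  1.  ] T [ 0.027  0.023 -0.006] w 0.02345364932648843
grasp pt [0.4956 0.4681 0.0662]
need tool mm [ 0.15 -0.45  0.22]
```

Call:
step_arm([
  [[0,0,-2,0],[0,0,-4,0],[0,0,-4,0],[0,0,-2,0],[0,0,0,0],[0,0,0,0],[0,0,0,0]],
])

```text
time: 6.55
tcp_pos: [0.496, 0.4685, 0.2492]
orientation: [-0.448, -3.104, 0.012]
force: [1.0, 0.1, -1.2]
grip_width: 0.0239
```

```bash
python3 st.py; python3 - <<'E'
from plant import r
from h import *
im=r.snapshot("side")[:,:,::-1]
cv2.imwrite("pics/s2.png",cv2.resize(im[60:270,220:400],None,fx=2.8,fy=2.8,interpolation=cv2.INTER_CUBIC))
E
```

```text
t 6.55 tcp [0.496  0.4685 0.2492] ang y 73.56 tilt z [-0.0066 -0.0066 -1.    ] F [ 0.95  0.13 -1.24] T [-0.029 -0.003  0.013] w 0.02389856282737912
grasp pt [0.4949 0.4673 0.0782]
```

View pics/s2.png

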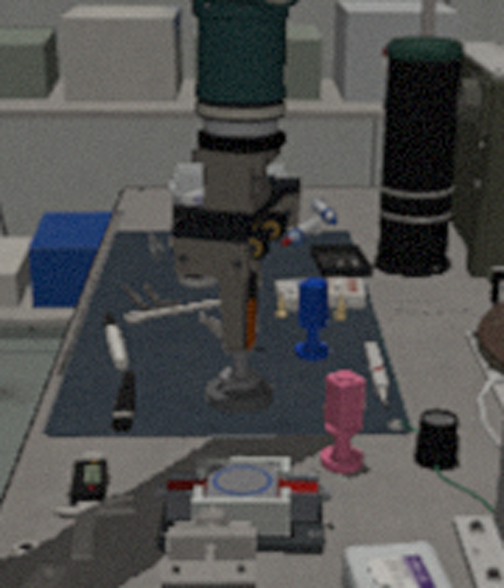

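Call:
step_arm([
  [[0,0,-5,0],[0,0,-10,0],[0,0,-12,0],[0,0,-12,0],[0,0,-12,0],[0,0,-12,0],[0,0,-8,0],[0,0,-4,0],[0,0,0,0],[0,0,0,0],[0,0,0,0]],
])

```text
time: 7.7
tcp_pos: [0.4966, 0.469, 0.3325]
orientation: [-0.449, -3.105, 0.009]
force: [-0.6, 0.1, -2.2]
grip_width: 0.0237
```

```bash
python3 st.py .497 .251 .154
```

```text
t 7.70 tcp [0.4966 0.469  0.3325] ang y 73.56 tilt z [-0.0049 -0.0049 -1.    ] F [-0.59  0.11 -2.24] T [-0.004 -0.027  0.071] w 0.02374037791800841
grasp pt [0.4957 0.4682 0.1615]
need tool mm [ -62.71 -207.92    8.58]
```

Call:
step_arm([
  [[-2,-7,0,0],[-5,-15,0,0],[-7,-23,0,0],[-7,-23,0,0],[-7,-23,0,0],[-7,-23,0,0],[-7,-23,0,0],[-7,-23,0,0],[-6,-20,0,0],[-4,-13,0,0],[-2,-8,0,0],[-1,-4,0,0],[0,0,0,0],[0,0,0,0],[0,0,0,0],[0,0,0,0]],
])

```text
time: 9.3
tcp_pos: [0.4956, 0.2356, 0.3303]
orientation: [-0.454, -3.1, 0.021]
force: [-0.5, -0.1, -1.9]
grip_width: 0.0238
```

```bash
python3 st.py .497 .251 .154; python3 - <<'E'
from plant import r
from h import *
rep(r.get_state())
p=r.camera_params("wrist"); np.save("w3.npy",p,allow_pickle=True)
im=r.snapshot("wrist")[:,:,::-1]; cv2.imwrite("pics/w3.png",im)
im=r.snapshot("side")[:,:,::-1]; cv2.imwrite("pics/s3.png",im)
im=r.snapshot("top")[:,:,::-1]; cv2.imwrite("pics/t3.png",im)
cv2.imwrite("pics/s3c.png",cv2.resize(im[165:255,230:410],None,fx=4.4,fy=4.4))
E
```

```text
t 9.30 tcp [0.4956 0.2356 0.3303] ang y 73.34 tilt z [-0.0107 -0.0119 -0.9999] F [-0.49 -0.06 -1.94] T [ 0.043  0.001 -0.01 ] w 0.02380190160460703
grasp pt [0.4938 0.2335 0.1593]
need tool mm [ 1.9  17.72  5.07]
t 9.30 tcp [0.4956 0.2356 0.3303] ang y 73.34 tilt z [-0.0107 -0.0119 -0.9999] F [-0.49 -0.06 -1.94] T [ 0.043  0.001 -0.01 ] w 0.02380190160460703
```

View pics/w3.png

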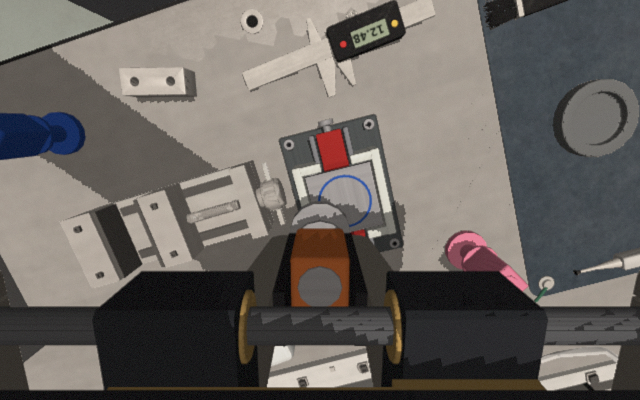

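View pics/s3.png

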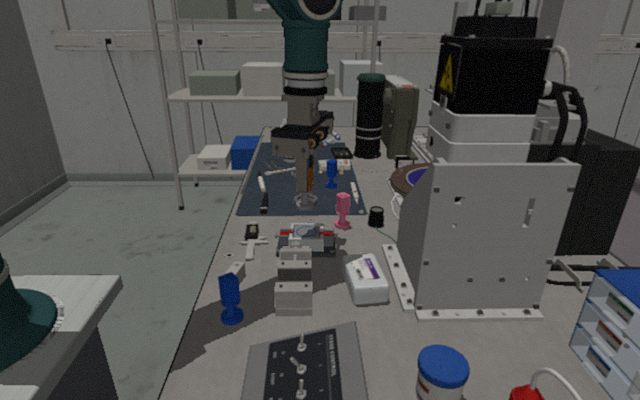

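View pics/t3.png

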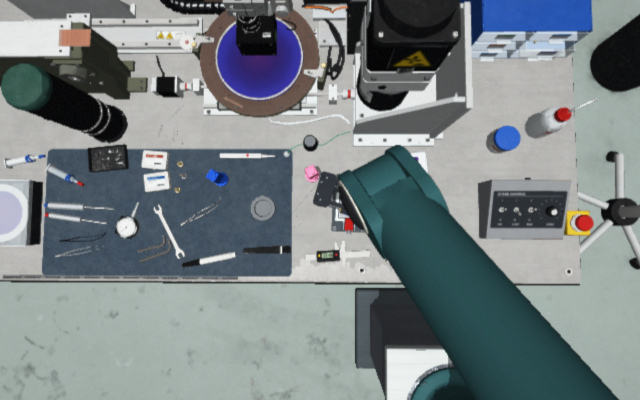

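```bash
python3 - <<'E'
from h import *
p=np.load("w3.npy",allow_pickle=True).item()
im=cv2.imread("pics/w3.png")
cv2.imwrite("pics/w3c.png",cv2.resize(im[100:270,260:430],None,fx=3.5,fy=3.5,interpolation=cv2.INTER_CUBIC))
print("dish",ray(p,597,117,.014))
print("ring",ray(p,345,201,.036))
t,M=np.array([0.4956,.2356,.3303]),None
E
```

```text
dish [0.49165574 0.464264   0.014     ]
ring [0.49578437 0.25111741 0.036     ]
```

Call:
step_arm([
  [[0.5,3,0,0],[0.5,5,0,0],[0.5,5,0,0],[0,3,0,0],[0,0,0,0],[0,0,0,0],[0,0,0,0],[0,0,0,0],[0,0,0,0]],
])

```text
time: 10.35
tcp_pos: [0.499, 0.253, 0.3298]
orientation: [-0.453, -3.1, 0.021]
force: [-0.3, 0.1, -1.7]
grip_width: 0.0236
```

```bash
python3 st.py .497 .251 .154;
```

```text
t 10.35 tcp [0.499  0.253  0.3298] ang y 73.36 tilt z [-0.0109 -0.0122 -0.9999] F [-0.26  0.07 -1.72] T [ 0.002 -0.075  0.024] w 0.023581461467010338
grasp pt [0.4971 0.2509 0.1589]
need tool mm [0.14 0.15 4.85]
```

View pics/w3c.png

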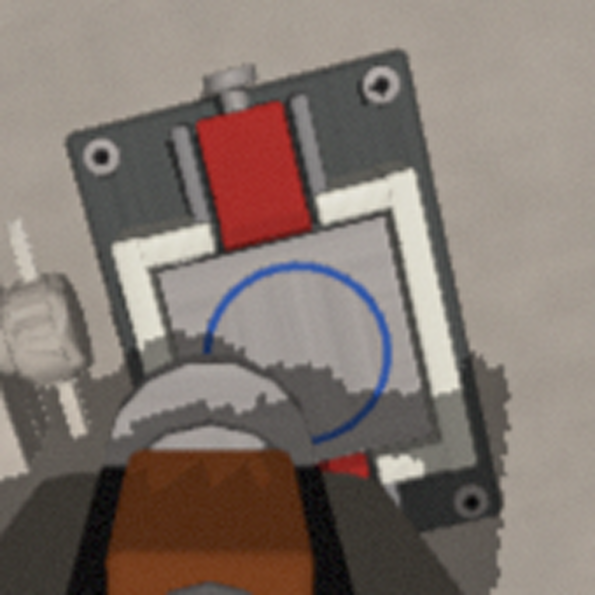

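Call:
step_arm([
  [[0,0,-20,0],[0,0,-25,0],[0,0,-20,0],[0,0,0,0],[0,0,0,0],[0,0,0,0],[0,0,0,0]],
])

```text
time: 11.05
tcp_pos: [0.4989, 0.2524, 0.3936]
orientation: [-0.455, -3.095, 0.027]
force: [0.1, 0.3, -1.2]
grip_width: 0.0239
```

```bash
python3 st.py .497 .251 .154;
```

```text
t 11.05 tcp [0.4989 0.2524 0.3936] ang y 73.29 tilt z [-0.0157 -0.0153 -0.9998] F [ 0.1   0.26 -1.22] T [ 0.021 -0.017 -0.037] w 0.023863446651795014
grasp pt [0.4962 0.2498 0.2226]
need tool mm [-1.11  2.69 68.6 ]
```

Call:
step_arm([
  [[0,0,0,0],[0,0,0,0],[0,0,20,0],[0,0,25,0],[0,0,15,0],[0,0,0,0],[0,0,0,0],[0,0,0,0],[0,0,0,0]],
])

```text
time: 11.95
tcp_pos: [0.4982, 0.2517, 0.3308]
orientation: [-0.454, -3.094, 0.029]
force: [0.4, 0.4, -1.9]
grip_width: 0.0236
```

```bash
python3 st.py .497 .251 .154;
```

```text
t 11.95 tcp [0.4982 0.2517 0.3308] ang y 73.30 tilt z [-0.0169 -0.016  -0.9997] F [ 0.41  0.44 -1.89] T [-0.008 -0.007  0.037] w 0.023579998984554963
grasp pt [0.4953 0.2489 0.1598]
need tool mm [-1.11  2.59  5.77]
```

Call:
step_arm([
  [[0,20,0,0],[0,25,0,0],[0,0,0,0],[0,0,0,0],[0,0,0,0],[0,0,0,0]],
])

```text
time: 12.55
tcp_pos: [0.5124, 0.2945, 0.3339]
orientation: [-0.459, -3.098, 0.024]
force: [0.2, -0.8, -1.8]
grip_width: 0.0237
```

```bash
python3 st.py .497 .251 .154;
```

```text
t 12.55 tcp [0.5124 0.2945 0.3339] ang y 73.15 tilt z [-0.0118 -0.0137 -0.9998] F [ 0.17 -0.84 -1.82] T [ 0.007 -0.004 -0.031] w 0.0237249242322301
grasp pt [0.5104 0.2921 0.1629]
need tool mm [  0.82 -43.1    9.61]
```

Call:
step_arm([
  [[0,-4,0,0],[0,-8,0,0],[0,-9,0,0],[0,-9,0,0],[0,-9,0,0],[0,-9,0,0],[0,-9,0,0],[0,-9,0,0],[0,-9,0,0],[0,-7,0,0],[0,-4,0,0],[0,0,0,0],[0,0,0,0],[0,22,0,0],[0,23,0,0],[0,0,0,0],[0,0,0,0],[0,0,0,0],[0,0,0,0]],
])

```text
time: 14.45
tcp_pos: [0.4983, 0.246, 0.3348]
orientation: [-0.465, -3.097, 0.026]
force: [-0.5, -0.4, -2.1]
grip_width: 0.0238
```

```bash
python3 st.py .497 .251 .154;
```

```text
t 14.45 tcp [0.4983 0.246  0.3348] ang y 72.93 tilt z [-0.0123 -0.0151 -0.9998] F [-0.46 -0.4  -2.11] T [-0.038  0.003  0.009] w 0.02383234355241094
grasp pt [0.4962 0.2434 0.1639]
need tool mm [1.44 7.68 9.75]
```

Call:
step_arm([
  [[1,4,3,0],[1,4.5,6,0],[0,0,9,0],[0,0,9,0],[0,0,9,0],[0,0,8,0],[0,0,5,0],[0,0,3,0],[0,0,0,0],[0,0,0,0],[0,0,0,0]],
])

```text
time: 15.55
tcp_pos: [0.4981, 0.2527, 0.2772]
orientation: [-0.468, -3.095, 0.029]
force: [1.0, -0.2, -2.2]
grip_width: 0.0237
```

```bash
python3 st.py .4964 .2519 .0942; python3 - <<'E'
from plant import r
from h import *
p=r.camera_params("wrist"); np.save("w4.npy",p,allow_pickle=True)
im=r.snapshot("wrist")[:,:,::-1]; cv2.imwrite("pics/w4.png",im)
cv2.imwrite("pics/w4c.png",cv2.resize(im[90:330,190:460],None,fx=2.5,fy=2.5,interpolation=cv2.INTER_CUBIC))
im=r.snapshot("side")[:,:,::-1]; cv2.imwrite("pics/s4.png",im)
cv2.imwrite("pics/s4c.png",cv2.resize(im[120:280,240:380],None,fx=3.7,fy=3.7,interpolation=cv2.INTER_CUBIC))
E
```

```text
t 15.55 tcp [0.4981 0.2527 0.2772] ang y 72.80 tilt z [-0.0139 -0.0166 -0.9998] F [ 0.98 -0.24 -2.17] T [ 0.061 -0.023  0.008] w 0.02365155016648691
grasp pt [0.4957 0.2499 0.1062]
need tool mm [-0.14  2.36 11.96]
```

View pics/w4c.png

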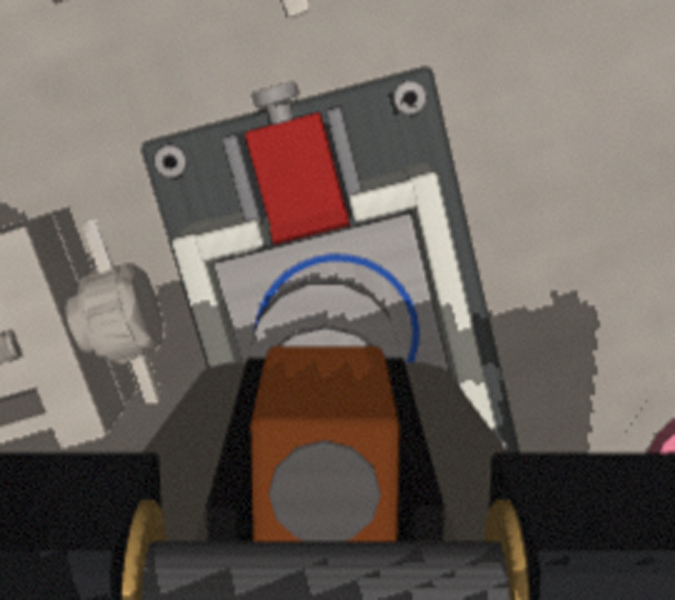

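View pics/s4c.png

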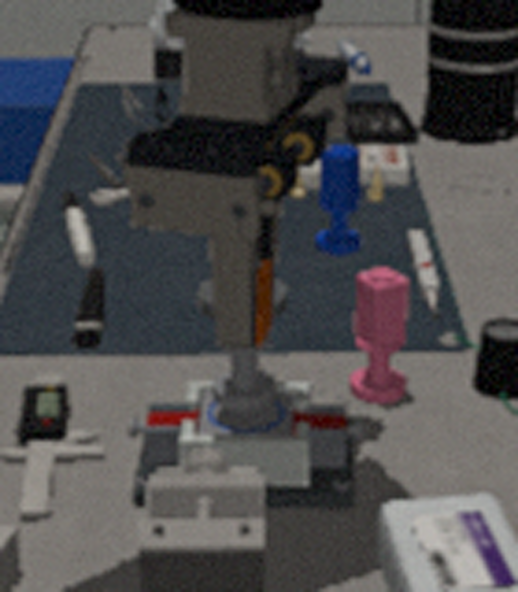

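```bash
python3 - <<'E'
from h import *
p=np.load("w4.npy",allow_pickle=True).item()
f=lambda U,V:((U+.5)/2.5-.5+190,(V+.5)/2.5-.5+90)
th=np.radians(72.8); ty=np.array([np.cos(th),np.sin(th),0]); tx=np.array([-ty[1],ty[0],0])
zt=.0480+.008
a=ray(p,*f(328,278),zt); print("foot top edge -> centre", a-tx*.018)
for z,c in ((zt,(256,330)),(zt,(400,328))): print("foot side",ray(p,*f(*c),z))
a=np.array([ray(p,*f(*c),.036) for c in((335,255),(258,325),(417,330),(283,278),(391,278),(412,358),(405,300))])
A=np.c_[2*a[:,:2],np.ones(len(a))]; s=np.linalg.lstsq(A,(a[:,:2]**2).sum(1),rcond=None)[0]; print("ring",s[:2],np.sqrt(s[2]+s[:2]@s[:2]))
# frame inner corners z .038? plate corners
for c in((216,262),(416,210)): print("plate corner",ray(p,*f(*c),.036))
E
```

```text
foot top edge -> centre [0.49378786 0.249252   0.056     ]
foot side [0.48370013 0.23445964 0.056     ]
foot side [0.49315435 0.26730261 0.056     ]
ring [0.49585066 0.25059372] 0.02066031830821448
plate corner [0.46834086 0.22665509 0.036     ]
plate corner [0.47044271 0.27934412 0.036     ]
```

Call:
step_arm([
  [[-0.4,1.2,1,0],[-0.3,1.2,3,0],[0,0,3,0],[0,0,2,0],[0,0,0,0],[0,0,0,0],[0,0,0,0]],
])

```text
time: 16.35
tcp_pos: [0.4996, 0.255, 0.2678]
orientation: [-0.468, -3.096, 0.028]
force: [0.4, 0.5, -1.9]
grip_width: 0.0236
```

```bash
python3 st.py .4974 .2519 .0942
```

```text
t 16.35 tcp [0.4996 0.255  0.2678] ang y 72.80 tilt z [-0.013  -0.016  -0.9998] F [ 0.37  0.49 -1.89] T [ 0.055 -0.042 -0.034] w 0.023644795315355426
grasp pt [0.4974 0.2523 0.0969]
need tool mm [-0.15 -0.3   2.67]
```

Call:
step_arm([
  [[0,0,1,0],[0,0,1,0],[0,0.02,1,0],[0,0.02,1,0],[0,0.02,1,0],[0,0.02,1,0]],
])

```text
time: 16.95
tcp_pos: [0.5, 0.2552, 0.2637]
orientation: [-0.469, -3.097, 0.026]
force: [-1.6, -1.4, 7.1]
grip_width: 0.0239
```

```bash
python3 st.py .4974 .2519 .0942
```

```text
t 16.95 tcp [0.5    0.2552 0.2637] ang y 72.79 tilt z [-0.0119 -0.0153 -0.9998] F [-1.55 -1.4   7.14] T [-0.32   0.536 -0.013] w 0.02385612444534196
grasp pt [0.4979 0.2525 0.0928]
need tool mm [ 0.33 -0.8  -1.43]
```

Call:
step_arm([
  [[0,0,0,0],[0,0,0,0],[0,0,0,0]],
])

```text
time: 17.25
tcp_pos: [0.4999, 0.2551, 0.2639]
orientation: [-0.469, -3.097, 0.026]
force: [-1.3, 0.4, 1.1]
grip_width: 0.0237
```

```bash
python3 st.py .4974 .2519 .0942; python3 - <<'E'
from plant import r
from h import *
p=r.camera_params("wrist")
im=r.snapshot("wrist")[:,:,::-1]
cv2.imwrite("pics/w5c.png",cv2.resize(im[90:330,190:460],None,fx=2.5,fy=2.5,interpolation=cv2.INTER_CUBIC))
im=r.snapshot("side")[:,:,::-1]
cv2.imwrite("pics/s5c.png",cv2.resize(im[200:270,270:350],None,fx=7,fy=7,interpolation=cv2.INTER_CUBIC))
E
```

```text
t 17.25 tcp [0.4999 0.2551 0.2639] ang y 72.79 tilt z [-0.0118 -0.0152 -0.9998] F [-1.26  0.44  1.1 ] T [-0.043  0.128 -0.003] w 0.02368569786308841
grasp pt [0.4979 0.2525 0.0929]
need tool mm [ 0.32 -0.75 -1.25]
```

View pics/w5c.png

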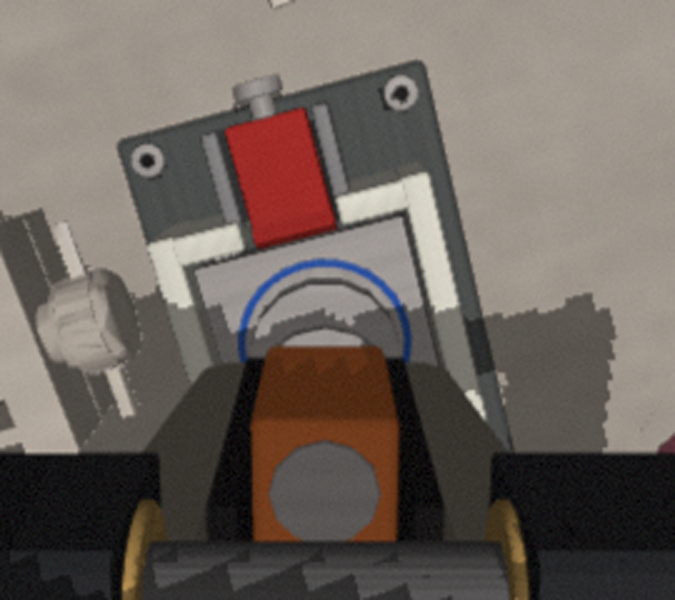

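View pics/s5c.png

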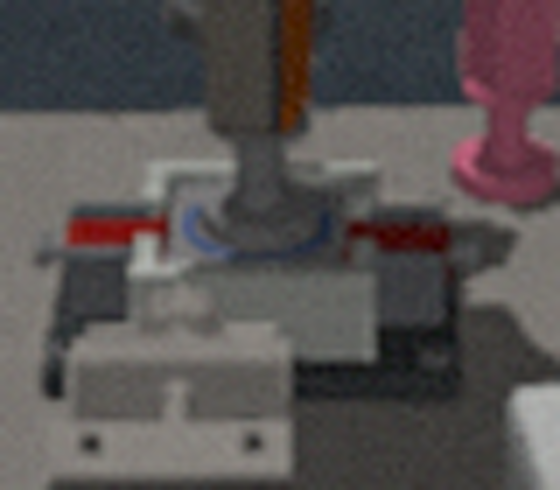

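Call:
step_arm([
  [[0,0,1,0],[0,0.02,1,0],[0,0.02,1,0],[0,0.02,1,0],[0,0.02,1,0],[0,0.02,1,0]],
])

```text
time: 17.95
tcp_pos: [0.5004, 0.2553, 0.2617]
orientation: [-0.469, -3.097, 0.026]
force: [-2.4, -1.6, 8.5]
grip_width: 0.0238
```

```bash
python3 st.py .4979 .2525 .0942
```

```text
t 17.95 tcp [0.5004 0.2553 0.2617] ang y 72.78 tilt z [-0.0114 -0.0148 -0.9998] F [-2.37 -1.64  8.47] T [-0.383  0.713 -0.009] w 0.02375582428688378
grasp pt [0.4985 0.2527 0.0907]
need tool mm [ 0.52 -0.44 -3.5 ]
```

Call:
step_arm([
  [[0.2,-0.2,0.6,0],[0.2,-0.2,1,0],[0.2,-0.2,1.2,0],[0.2,-0.2,1.2,0]],
])

```text
time: 18.35
tcp_pos: [0.5001, 0.255, 0.261]
orientation: [-0.469, -3.099, 0.023]
force: [-3.4, -0.8, 8.5]
grip_width: 0.0239
```

```bash
python3 st.py .4979 .2525 .0942
```

```text
t 18.35 tcp [0.5001 0.255  0.261 ] ang y 72.78 tilt z [-0.0096 -0.0136 -0.9999] F [-3.42 -0.83  8.51] T [-0.371  0.72   0.007] w 0.023942560320123686
grasp pt [0.4984 0.2527 0.09  ]
need tool mm [ 0.46 -0.39 -4.2 ]
```

```bash
python3 - <<'E'
from plant import r
from h import *
rep(r.get_state())
im=r.snapshot("wrist")[:,:,::-1]
cv2.imwrite("pics/w6c.png",cv2.resize(im[90:330,190:460],None,fx=2.5,fy=2.5,interpolation=cv2.INTER_CUBIC))
im=r.snapshot("side")[:,:,::-1]
cv2.imwrite("pics/s6c.png",cv2.resize(im[200:270,270:350],None,fx=7,fy=7,interpolation=cv2.INTER_CUBIC))
rep(r.get_state())
E
```

```text
t 18.35 tcp [0.5001 0.255  0.261 ] ang y 72.78 tilt z [-0.0096 -0.0136 -0.9999] F [-3.42 -0.83  8.51] T [-0.371  0.72   0.007] w 0.023942560320123686
t 18.45 tcp [0.5001 0.255  0.2609] ang y 72.78 tilt z [-0.0096 -0.0136 -0.9999] F [-2.43 -1.33  8.73] T [-0.406  0.68  -0.042] w 0.023902894020421554
```

View pics/w6c.png

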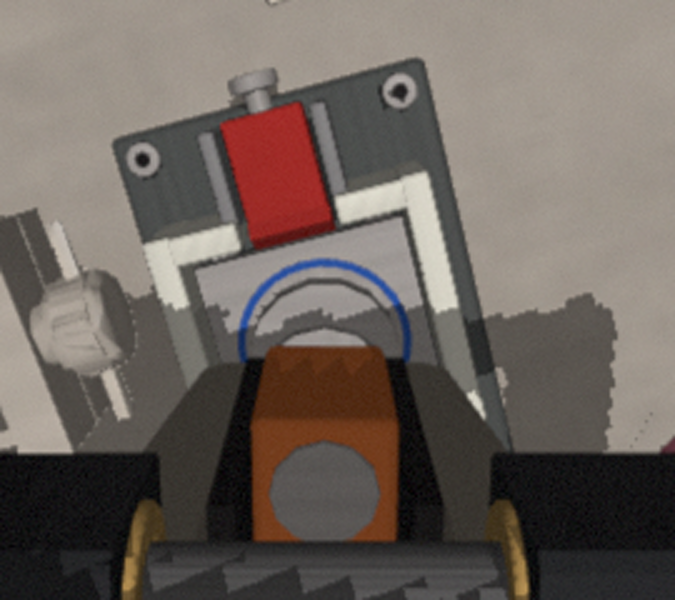

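View pics/s6c.png

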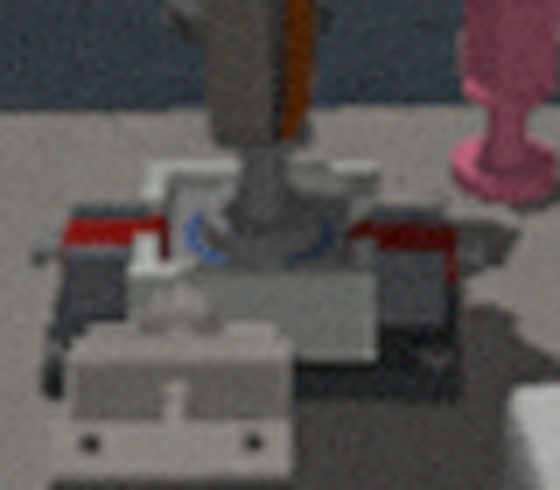

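Call:
step_arm([
  [[0.2,-0.1,1.3,0],[0.2,-0.1,1.6,0],[0.2,-0.1,1.6,0],[0.2,-0.1,1.6,0],[0.2,-0.1,1.6,0]],
])

```text
time: 18.95
tcp_pos: [0.4999, 0.2549, 0.2588]
orientation: [-0.47, -3.101, 0.021]
force: [-3.2, -2.3, 10.9]
grip_width: 0.0237
```

```bash
python3 st.py .4979 .2525 .0942
```

```text
t 18.95 tcp [0.4999 0.2549 0.2588] ang y 72.76 tilt z [-0.0074 -0.0124 -0.9999] F [-3.23 -2.29 10.88] T [-0.526  0.853  0.01 ] w 0.023680839881843226
grasp pt [0.4986 0.2528 0.0878]
need tool mm [ 0.64 -0.55 -6.38]
```

Call:
step_arm([
  [[0.2,-0.1,1.6,0],[0.2,-0.1,1.6,0],[0.2,-0.1,1.6,0],[0.2,-0.1,1.6,0],[0.2,-0.1,1.6,0],[0.2,-0.1,1.6,0]],
])

```text
time: 19.55
tcp_pos: [0.4994, 0.2547, 0.2524]
orientation: [-0.471, -3.103, 0.018]
force: [-1.4, -0.6, 6.7]
grip_width: 0.0239
```

```bash
python3 st.py .4979 .2525 .0942
```

```text
t 19.55 tcp [0.4994 0.2547 0.2524] ang y 72.74 tilt z [-0.0048 -0.0111 -0.9999] F [-1.42 -0.6   6.72] T [-0.365  0.495 -0.061] w 0.023851494447179638
grasp pt [0.4985 0.2528 0.0814]
need tool mm [  0.55  -0.59 -12.77]
```

Call:
step_arm([
  [[0.1,-0.1,1.2,0],[0.1,-0.1,1.2,0],[0.1,-0.1,1.2,0],[0.1,-0.1,1.2,0]],
])

```text
time: 19.95
tcp_pos: [0.4992, 0.2545, 0.2485]
orientation: [-0.471, -3.103, 0.017]
force: [-1.5, -0.6, 3.6]
grip_width: 0.024
```

```bash
python3 st.py .4979 .2525 .0942
```

```text
t 19.95 tcp [0.4992 0.2545 0.2485] ang y 72.73 tilt z [-0.0042 -0.0106 -0.9999] F [-1.47 -0.6   3.56] T [-0.207  0.332  0.036] w 0.023996341140459253
grasp pt [0.4984 0.2527 0.0775]
need tool mm [  0.46  -0.56 -16.73]
```

Call:
step_arm([
  [[0.05,0,0.8,0],[0.05,0,0.8,0],[0.05,0,0.8,0],[0.05,0,0.8,0]],
])

```text
time: 20.35
tcp_pos: [0.4993, 0.2545, 0.2474]
orientation: [-0.472, -3.103, 0.018]
force: [-2.7, -2.9, 11.8]
grip_width: 0.0236
```

```bash
python3 st.py .4979 .2525 .0942
```

```text
t 20.35 tcp [0.4993 0.2545 0.2474] ang y 72.71 tilt z [-0.0044 -0.0107 -0.9999] F [-2.71 -2.92 11.76] T [-0.439  1.027 -0.023] w 0.023622588118365675
grasp pt [0.4986 0.2527 0.0764]
need tool mm [  0.59  -0.6  -17.82]
```

Call:
step_arm([
  [[0.1,-0.1,0.9,0],[0.1,-0.1,1.0,0],[0.1,-0.1,1.0,0]],
])

```text
time: 20.65
tcp_pos: [0.4993, 0.2544, 0.2473]
orientation: [-0.472, -3.103, 0.017]
force: [-3.7, -2.6, 12.1]
grip_width: 0.0234
```

```bash
python3 st.py .4979 .2525 .0942
```

```text
t 20.65 tcp [0.4993 0.2544 0.2473] ang y 72.70 tilt z [-0.0041 -0.0101 -0.9999] F [-3.7  -2.58 12.14] T [-0.475  1.067  0.07 ] w 0.023359639528147954
grasp pt [0.4986 0.2527 0.0763]
need tool mm [  0.59  -0.55 -17.86]
```

Call:
step_arm([
  [[0.2,-0.1,1.2,0],[0.2,-0.1,1.3,0],[0.2,-0.1,1.3,0],[0.2,-0.1,1.3,0],[0.2,-0.1,1.3,0]],
])

```text
time: 21.15
tcp_pos: [0.499, 0.2542, 0.2473]
orientation: [-0.473, -3.104, 0.015]
force: [-4.3, -2.2, 13.8]
grip_width: 0.0239
```

```bash
python3 st.py .4979 .2525 .0942; python3 - <<'E'
from plant import r
from h import *
im=r.snapshot("wrist")[:,:,::-1]
cv2.imwrite("pics/w7c.png",cv2.resize(im[90:330,190:460],None,fx=2.5,fy=2.5,interpolation=cv2.INTER_CUBIC))
im=r.snapshot("side")[:,:,::-1]
cv2.imwrite("pics/s7c.png",cv2.resize(im[200:270,270:350],None,fx=7,fy=7,interpolation=cv2.INTER_CUBIC))
rep(r.get_state())
E
```

```text
t 21.15 tcp [0.499  0.2542 0.2473] ang y 72.67 tilt z [-0.003  -0.0091 -1.    ] F [-4.26 -2.21 13.77] T [-0.554  1.157 -0.004] w 0.02386378036709748
grasp pt [0.4985 0.2526 0.0763]
need tool mm [  0.54  -0.44 -17.9 ]
t 21.25 tcp [0.499  0.2542 0.2473] ang y 72.68 tilt z [-0.003  -0.0091 -1.    ] F [-3.9  -2.16 15.06] T [-0.556  1.23   0.072] w 0.02407357765508775
```

View pics/w7c.png

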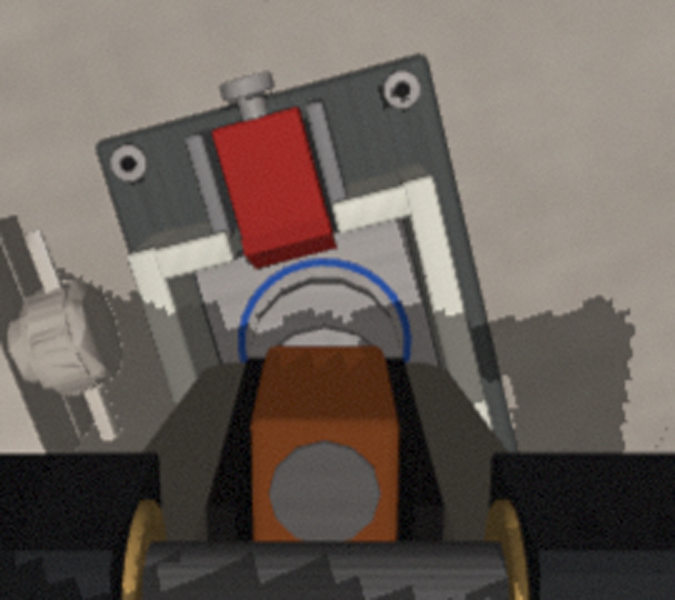

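View pics/s7c.png

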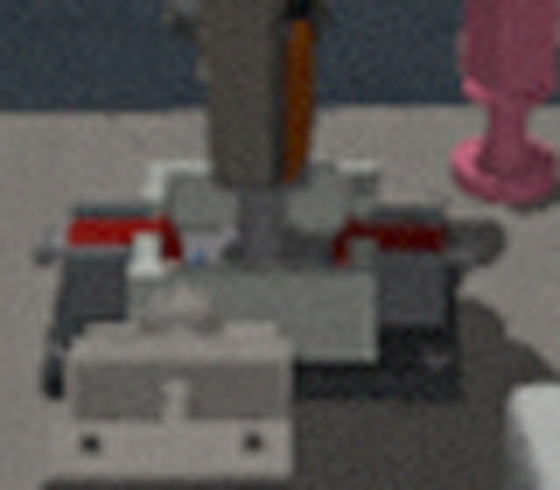

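Call:
step_arm([
  [[0.2,-0.1,1.4,0],[0.2,-0.1,1.5,0],[0.2,-0.1,1.5,0],[0.2,-0.1,1.5,0],[0.2,-0.1,1.5,0],[0.2,-0.1,1.5,0],[0.2,-0.1,1.5,0]],
])

```text
time: 21.95
tcp_pos: [0.4987, 0.2538, 0.2472]
orientation: [-0.474, -3.105, 0.012]
force: [-4.3, -2.6, 16.2]
grip_width: 0.0239
```

```bash
python3 st.py .4979 .2525 .0942
```

```text
t 21.95 tcp [0.4987 0.2538 0.2472] ang y 72.65 tilt z [-0.0014 -0.0076 -1.    ] F [-4.3  -2.62 16.17] T [-0.603  1.315  0.058] w 0.02390792058141782
grasp pt [0.4984 0.2525 0.0762]
need tool mm [  0.49  -0.28 -17.97]
```

Call:
step_arm([
  [[0.1,0,1.5,0],[0.1,0,1.5,0],[0.1,0,1.5,0],[0.1,0,1.5,0],[0.1,0,1.5,0],[0.1,0,1.5,0],[0.1,0,1.5,0]],
])

```text
time: 22.65
tcp_pos: [0.4987, 0.2537, 0.2472]
orientation: [-0.474, -3.105, 0.011]
force: [-4.7, -3.7, 16.7]
grip_width: 0.0238
```

```bash
python3 st.py .4979 .2525 .0942
```

```text
t 22.65 tcp [0.4987 0.2537 0.2472] ang y 72.64 tilt z [-0.0017 -0.0071 -1.    ] F [-4.7  -3.75 16.67] T [-0.642  1.348 -0.005] w 0.023809660031560674
grasp pt [0.4985 0.2524 0.0762]
need tool mm [  0.54  -0.24 -17.98]
```

Call:
step_arm([
  [[0,0,0.3,0],[0,0,-1,0],[0,0,-2,0],[0,0,-3,0],[0,0,-4,0],[0,0,-4,0],[0,0,-4,0],[0,0,-3,0],[0,0,0,0],[0,0,0,0],[0,0,0,0]],
])

```text
time: 23.75
tcp_pos: [0.4984, 0.2537, 0.2683]
orientation: [-0.474, -3.104, 0.012]
force: [-0.7, 0.1, -2.6]
grip_width: 0.024
```

```bash
python3 st.py .4956 .4681 .154; python3 - <<'E'
from plant import r
from h import *
im=r.snapshot("wrist")[:,:,::-1]
cv2.imwrite("pics/w8c.png",cv2.resize(im[90:330,190:460],None,fx=2.5,fy=2.5,interpolation=cv2.INTER_CUBIC))
im=r.snapshot("side")[:,:,::-1]
cv2.imwrite("pics/s8c.png",cv2.resize(im[200:270,270:350],None,fx=7,fy=7,interpolation=cv2.INTER_CUBIC))
E
```

```text
t 23.75 tcp [0.4984 0.2537 0.2683] ang y 72.65 tilt z [-0.0025 -0.0075 -1.    ] F [-0.7   0.14 -2.64] T [ 0.058 -0.003 -0.01 ] w 0.024020688021622064
grasp pt [0.498  0.2524 0.0973]
need tool mm [ 66.56 204.68 -58.35]
```

View pics/w8c.png

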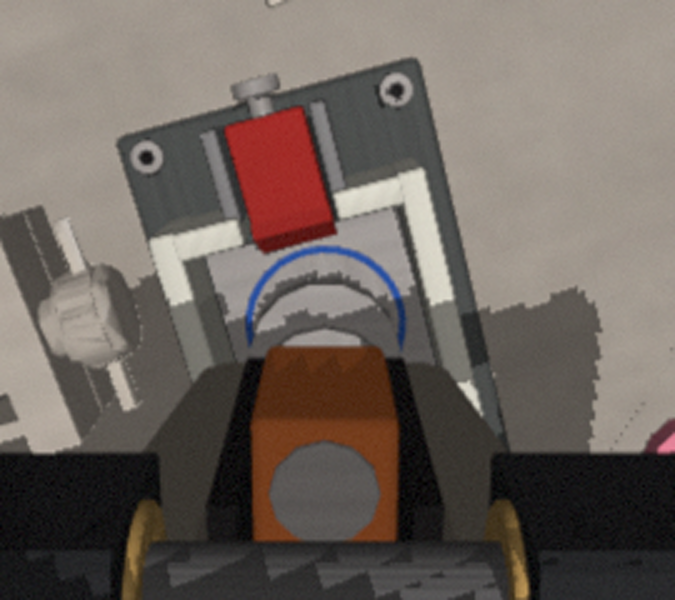

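View pics/s8c.png

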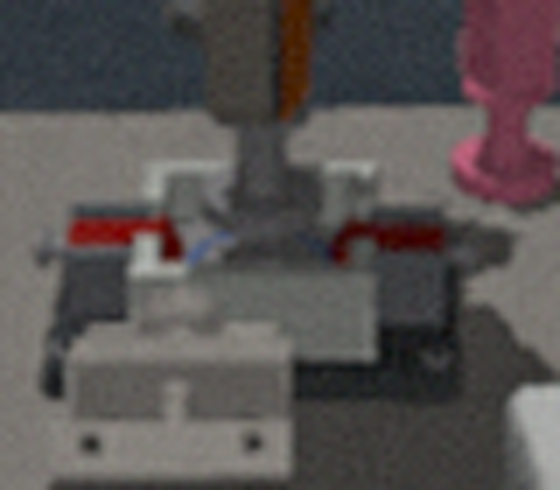

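Call:
step_arm([
  [[0,0,-4,0],[0,0,-8,0],[0,0,-9,0],[0,0,-9,0],[0,0,-9,0],[0,0,-8,0],[0,0,-4,0],[0,0,0,0],[0,0,0,0]],
])

```text
time: 24.75
tcp_pos: [0.4987, 0.2542, 0.325]
orientation: [0.474, 3.105, -0.01]
force: [0.7, -0.3, -2.3]
grip_width: 0.0238
```

Call:
step_arm([
  [[2,5,0,0],[3,9,0,0],[4,12,0,0],[4,12,0,0],[4,12,0,0],[4,12,0,0],[4,12,0,0],[4,12,0,0],[4,12,0,0],[4,12,0,0],[4,12,0,0],[4,12,0,0],[4,12,0,0],[4,12,0,0],[4,11,0,0],[3,8,0,0],[2,5,0,0],[0,0,0,0],[0,0,0,0],[0,0,0,0]],
])

```text
time: 26.75
tcp_pos: [0.4917, 0.4653, 0.3207]
orientation: [-0.47, -3.103, 0.014]
force: [0.7, 1.0, -1.8]
grip_width: 0.0236
```

```bash
python3 st.py .4956 .4681 .0662; python3 - <<'E'
from plant import r
from h import *
p=r.camera_params("wrist"); np.save("w9.npy",p,allow_pickle=True)
im=r.snapshot("wrist")[:,:,::-1]; cv2.imwrite("pics/w9.png",im)
im=r.snapshot("top")[:,:,::-1]; cv2.imwrite("pics/t9.png",im)
E
```

```text
t 26.75 tcp [0.4917 0.4653 0.3207] ang y 72.78 tilt z [-0.0044 -0.0084 -1.    ] F [ 0.72  0.95 -1.82] T [-0.026 -0.077 -0.005] w 0.023560375893970063
grasp pt [0.4909 0.4638 0.1497]
need tool mm [-3.33  6.25 83.44]
```

View pics/w9.png

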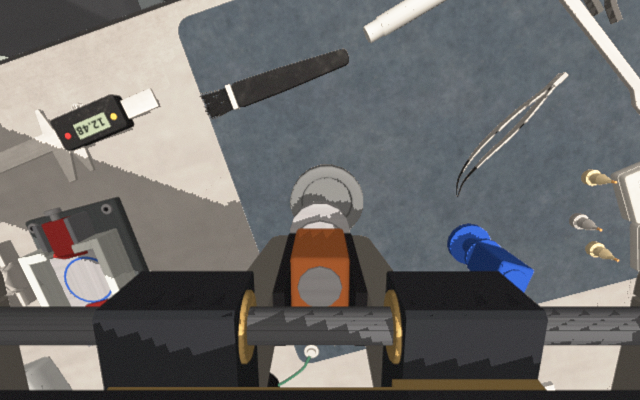

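```bash
python3 - <<'E'
from h import *
im=cv2.imread("pics/w9.png")
cv2.imwrite("pics/w9c.png",cv2.resize(im[150:260,270:390],None,fx=5.4,fy=5.4,interpolation=cv2.INTER_CUBIC))
E
```

```text
(no output)
```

View pics/w9c.png

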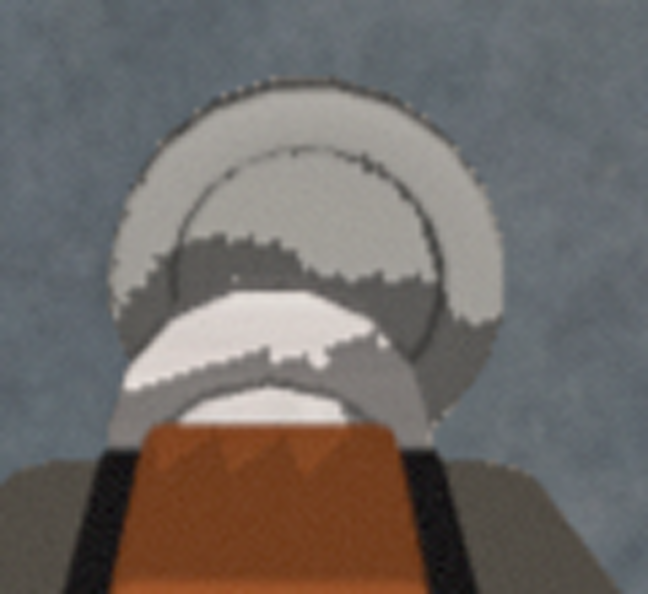

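```bash
python3 - <<'E'
from h import *
p=np.load("w9.npy",allow_pickle=True).item()
f=lambda U,V:((U+.5)/5.4-.5+270,(V+.5)/5.4-.5+150)
def fit(pts,z):
    a=np.array([ray(p,*f(*c),z) for c in pts]); A=np.c_[2*a[:,:2],np.ones(len(a))]; s=np.linalg.lstsq(A,(a[:,:2]**2).sum(1),rcond=None)[0]; return s[:2],np.sqrt(s[2]+s[:2]@s[:2])
print("rim outer",fit([(310,80),(125,200),(111,260),(490,190),(503,265),(498,320),(200,112),(420,115)],.014))
print("recess",fit([(308,148),(205,195),(175,270),(415,205),(440,270),(370,165),(415,355)],.014))
th=np.radians(72.8); tx=np.array([-np.sin(th),np.cos(th),0])
zf=.1497-.0582+.008
print("foot",ray(p,*f(271,290),zf)-tx*.018, fit([(271,290),(125,380),(205,310),(345,315),(415,375),(380,335)],zf))
E
```

```text
rim outer (array([0.49219022, 0.46711458]), np.float64(0.030344803494618447))
recess (array([0.49283396, 0.46678499]), np.float64(0.020513998860274156))
foot [0.49065999 0.46254458 0.0995    ] (array([0.49109697, 0.46239372]), np.float64(0.017991782355005124))
```

Call:
step_arm([
  [[-0.8,3,4,0],[-0.8,3,8,0],[0,0,9,0],[0,0,9,0],[0,0,9,0],[0,0,9,0],[0,0,8,0],[0,0,6,0],[0,0,3,0],[0,0,0,0],[0,0,0,0],[0,0,0,0]],
])

```text
time: 28.05
tcp_pos: [0.4954, 0.469, 0.2487]
orientation: [-0.473, -3.102, 0.017]
force: [0.5, 0.7, -1.8]
grip_width: 0.0235
```

```bash
python3 st.py .4938 .4683 .0662; python3 - <<'E'
from plant import r
from h import *
p=r.camera_params("wrist"); np.save("w10.npy",p,allow_pickle=True)
im=r.snapshot("wrist")[:,:,::-1]; cv2.imwrite("pics/w10.png",im)
cv2.imwrite("pics/w10c.png",cv2.resize(im[150:270,260:400],None,fx=5,fy=5,interpolation=cv2.INTER_CUBIC))
im=r.snapshot("side")[:,:,::-1]
cv2.imwrite("pics/s10c.png",cv2.resize(im[160:230,270:350],None,fx=7,fy=7,interpolation=cv2.INTER_CUBIC))
E
```

```text
t 28.05 tcp [0.4954 0.469  0.2487] ang y 72.68 tilt z [-0.0055 -0.0102 -0.9999] F [ 0.5   0.74 -1.81] T [ 0.024 -0.011  0.021] w 0.02353695012082231
grasp pt [0.4945 0.4672 0.0777]
need tool mm [ 0.97  0.94 11.5 ]
```

View pics/w10c.png

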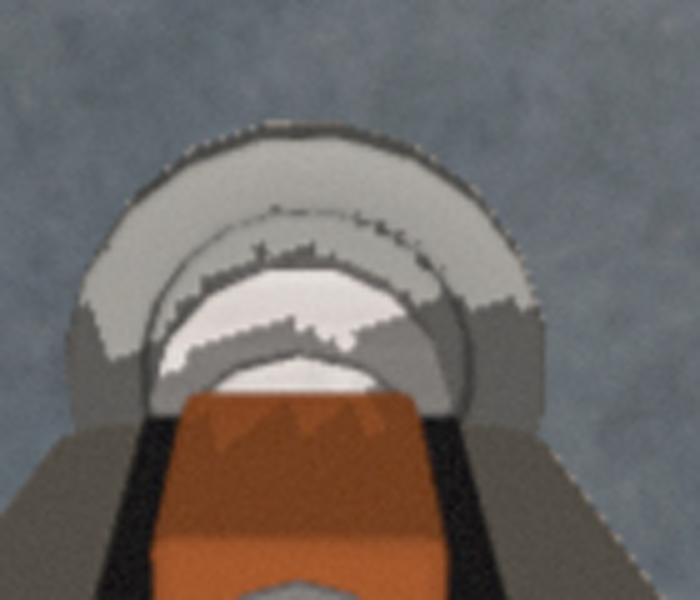

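View pics/s10c.png

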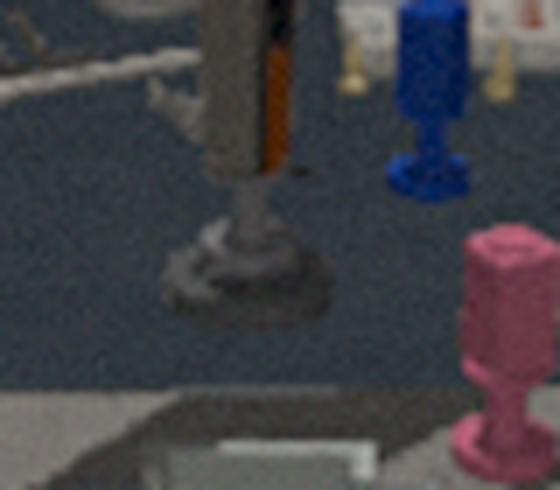

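```bash
python3 - <<'E'
from h import *
p=np.load("w10.npy",allow_pickle=True).item()
f=lambda U,V:((U+.5)/5-.5+260,(V+.5)/5-.5+150)
def fit(pts,z):
    a=np.array([ray(p,*f(*c),z) for c in pts]); A=np.c_[2*a[:,:2],np.ones(len(a))]; s=np.linalg.lstsq(A,(a[:,:2]**2).sum(1),rcond=None)[0]; return s[:2],np.sqrt(s[2]+s[:2]@s[:2])
print("rim outer",fit([(300,134),(128,205),(85,280),(70,330),(490,210),(535,285),(543,330),(200,155),(420,160)],.014))
print("recess",fit([(300,211),(205,248),(160,310),(145,370),(395,240),(450,285),(470,350)],.014))
zf=.0777-.0582+.008
print("foot", fit([(300,268),(160,365),(200,310),(365,285),(410,310),(448,385)],zf))
E
```

```text
rim outer (array([0.49269671, 0.46700765]), np.float64(0.030349287773441452))
recess (array([0.49320128, 0.46709778]), np.float64(0.02066734276981882))
foot (array([0.49413726, 0.46606108]), np.float64(0.01783583149742706))
```

Call:
step_arm([
  [[0.6,0.4,1,0],[0.6,0.4,2,0],[0,0,2,0],[0,0,2,0],[0,0,1,0],[0,0,0,0],[0,0,0,0]],
])

```text
time: 28.85
tcp_pos: [0.4945, 0.4703, 0.2408]
orientation: [-0.473, -3.103, 0.015]
force: [-0.3, 0.7, -1.6]
grip_width: 0.0237
```

```bash
python3 st.py .4938 .4683 .0662
```

```text
t 28.85 tcp [0.4945 0.4703 0.2408] ang y 72.68 tilt z [-0.0046 -0.0091 -0.9999] F [-0.35  0.72 -1.62] T [ 0.031 -0.035  0.067] w 0.023663578173911938
grasp pt [0.4937 0.4688 0.0698]
need tool mm [-0.21 -0.38  3.57]
```

Call:
step_arm([
  [[0,0,0.8,0],[0,0,0.8,0],[0,0,0.8,0],[0,0,0.8,0],[0,0,0.5,0],[0,0,0.3,0]],
])

```text
time: 29.45
tcp_pos: [0.4947, 0.4703, 0.2372]
orientation: [-0.473, -3.103, 0.015]
force: [-1.0, -1.4, 0.7]
grip_width: 0.0237
```

```bash
python3 st.py .4938 .4683 .0662
```

```text
t 29.45 tcp [0.4947 0.4703 0.2372] ang y 72.67 tilt z [-0.0044 -0.009  -1.    ] F [-0.97 -1.38  0.68] T [-0.196  0.203 -0.023] w 0.023733117880309438
grasp pt [0.4939 0.4688 0.0663]
need tool mm [-0.02 -0.48  0.06]
```

Call:
step_arm([
  [[0,0,0.2,0],[0,0,0,0],[0,0,0,0]],
], gripper=0, squeeze=6)

```text
time: 29.75
tcp_pos: [0.4947, 0.4703, 0.2373]
orientation: [-0.473, -3.103, 0.015]
force: [-0.6, -0.1, -0.6]
grip_width: 0.0236
```

Call:
step_arm([
  [[0,0,0,0],[0,0,0,0],[0,0,0,0],[0,0,0,0],[0,0,0,0],[0,0,0,0],[0,0,0,0],[0,0,0,0]],
], gripper=1)

```text
time: 30.55
tcp_pos: [0.4952, 0.4709, 0.2381]
orientation: [-0.473, -3.105, 0.011]
force: [-0.5, 0.2, -0.6]
grip_width: 0.0857
```

```bash
python3 st.py .4938 .4683 .0662; python3 - <<'E'
from plant import r
from h import *
im=r.snapshot("wrist")[:,:,::-1]
cv2.imwrite("pics/w11.png",im)
im=r.snapshot("side")[:,:,::-1]
cv2.imwrite("pics/s11c.png",cv2.resize(im[120:270,240:380],None,fx=4,fy=4,interpolation=cv2.INTER_CUBIC))
E
```

```text
t 30.55 tcp [0.4952 0.4709 0.2381] ang y 72.68 tilt z [-0.0022 -0.0067 -1.    ] F [-0.51  0.24 -0.56] T [0.014 0.027 0.026] w 0.08572697655001302
grasp pt [0.4948 0.4698 0.0671]
need tool mm [ 0.53 -1.69  0.88]
```

View pics/s11c.png

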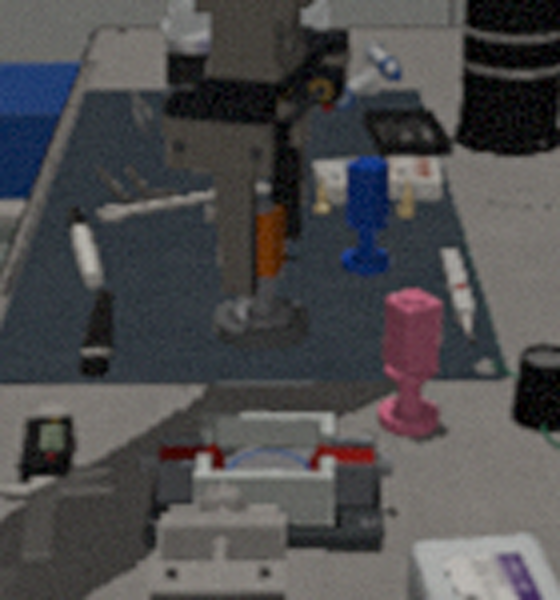

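View pics/w11.png

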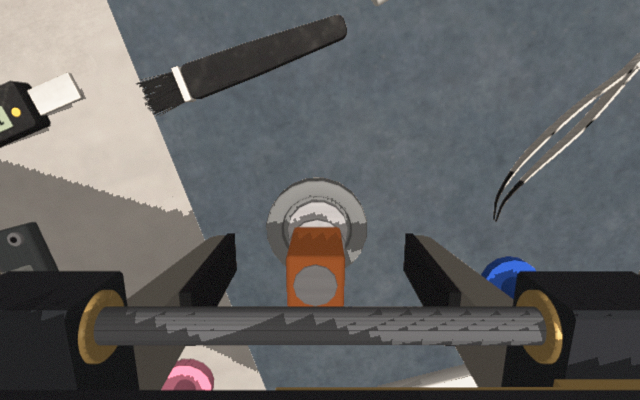

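Call:
step_arm([
  [[0,0,-4,0],[0,0,-8,0],[0,0,-10,0],[0,0,-12,0],[0,0,-15,0],[0,0,-20,0],[0,0,-20,0],[0,0,-20,0],[0,0,-10,0],[0,0,0,0]],
])

```text
time: 31.65
tcp_pos: [0.4957, 0.4719, 0.3711]
orientation: [0.473, 3.103, -0.002]
force: [-0.9, 0.0, 0.2]
grip_width: 0.0917
```

Call:
step_arm([
  [[20,10,0,0],[30,10,0,0],[30,10,0,0],[30,10,0,0],[30,10,0,0],[20,10,0,0],[10,5,0,0],[0,0,0,0],[0,0,0,0]],
])

```text
time: 32.55
tcp_pos: [0.3494, 0.5853, 0.365]
orientation: [0.481, 3.103, -0.016]
force: [0.2, -0.4, -0.0]
grip_width: 0.0919
```

```bash
python3 - <<'E'
from plant import r
from h import *
rep(r.get_state())
im=r.snapshot("top")[:,:,::-1]; cv2.imwrite("pics/t12.png",im)
cv2.imwrite("pics/t12c.png",cv2.resize(im[165:255,230:410],None,fx=4.4,fy=4.4,interpolation=cv2.INTER_CUBIC))
im=r.snapshot("side")[:,:,::-1]; cv2.imwrite("pics/s12.png",im)
cv2.imwrite("pics/s12c.png",cv2.resize(im[155:265,230:390],None,fx=5,fy=5,interpolation=cv2.INTER_CUBIC))
E
```

```text
t 32.55 tcp [0.3494 0.5853 0.365 ] ang y 72.39 tilt z [ 0.     -0.0104 -0.9999] F [ 0.24 -0.42 -0.01] T [ 0.001 -0.016  0.018] w 0.09191661901077534
```

View pics/t12c.png

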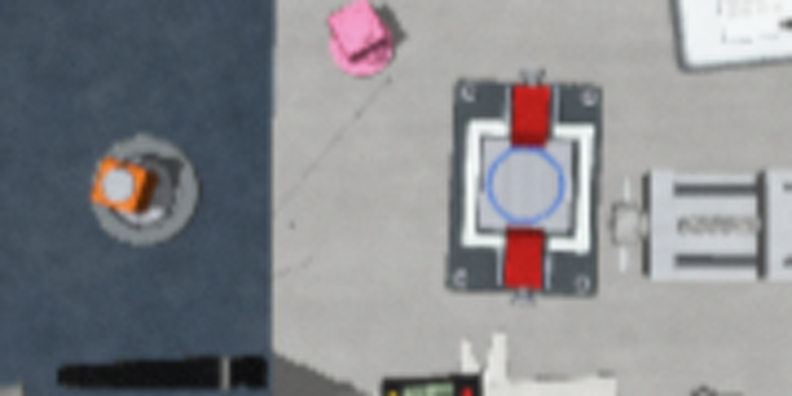

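View pics/s12c.png

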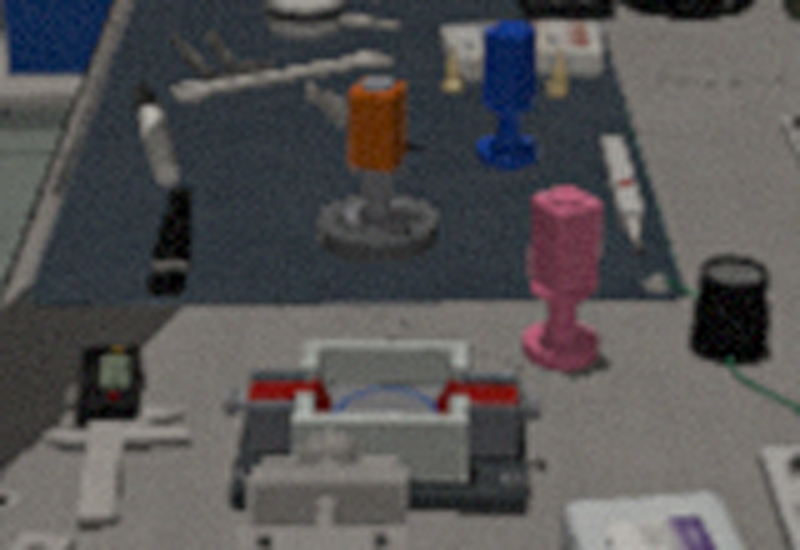

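View pics/t12.png

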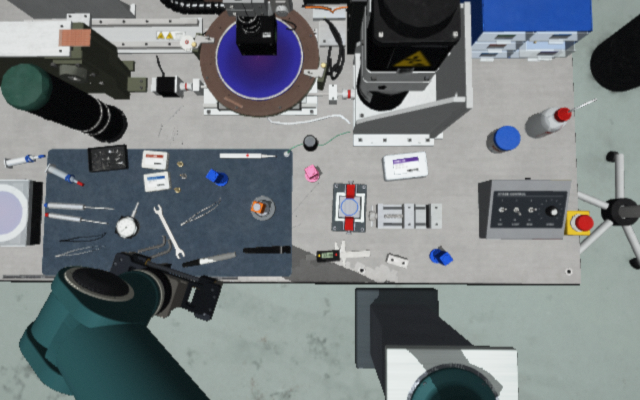

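The last pictures show both red lips over the plate at crop (531,140) and (524,235). The plate sits low and level, and the tamper is upright in its dish at crop (119,186). The bystanders haven't moved. Handing in.

```bash
python3 - <<'E'
from plant import r
print(r.sign_off())
E
```

```text
the job is handed in; nothing more can be done
None
```

I pressed the plate home until both catches snapped over it, then stood the tamper back in its dish and handed the job in at about 32.7 s.

- **Press:** the foot sat within about 1 mm of the blue ring's centre. The plate hit the stop after about 18 mm of travel. I held it there for about 2.3 s with roughly 14 to 19 N. That is the reading plus about 2 N for the tamper's weight, and I only read it at the end of each short run of moves. The highest reading of all was also about 19 N.
- **Final checks:** the top and side pictures show both red lips over the plate, and the plate low and level. The tamper stands upright in its dish. The loupe, pen, brush and lookalike tampers look unmoved, and the gripper is open and clear of everything.
- **What was less clean:**
    - **Tool tilt:** it drifted to about 1.3° during fast moves and was about 0.4° to 0.6° while on the stop. I could not correct it directly.
    - **Sideways force:** about 4 to 6 N built up while pressing.
    - **Dish position:** the cameras disagreed by about 3 mm along x, so I set the tamper down at a compromise point. It seated at the expected height.

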